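Put a brake caliper away in a chest with a folding lid stay

TASK

Put the brake caliper away in the grey chest: raise the lid by its pull bar, feeling for the point where the folding stay inside locks and holds the lid up by itself, let go, and set the caliper in the wide right-hand bay. Then push the knee of the stay back through straight while the lid still stands, and lower the lid by its bar until it is fully shut, without letting it drop. Use little force: never strain the lid against the taut or locked stay (its foot would slip in its slot), and leave the other loose things where they lie.

Things in the scene. Friction and masses are not known exactly. Their poses are not given: they have to be found in the camera images.
- chest: Grey sheet-steel chest, fixed, 180 (x) by 260 (y) by 85 mm high without lid; walls 4, floor 8 mm thick. Origin: centre of its underside on the table; x from its front to its hinge side, y to its left, z up. A 45 mm high divider at y = +30 mm parts the wide right-hand bay (y -126 to +28) from the narrow left bay, where the stay works: keep that one empty.
- lid_hinge (a point): Middle of the lid's hinge line at the chest's rear top edge, chest frame (90, 0, 85) mm. The axis runs along the chest's y. Hinge friction 0.45 N m; raising the lid takes about 6 N at its bar.
- lid (a joint): Lid angle, rad: 0 shut, grows as the front edge rises. The stay stops it somewhere from 1.25 to 1.45, different at each start. The lid weighs 0.7 to 0.92 kg. With the stay broken it stands by itself above about 1.0 rad; further down it drops if let go. Lower it gently: never faster than 1.5 rad/s.
- lid_bar (a point): Middle of the pull bar: round steel, 10 mm thick, along the chest's y, free over 115 mm between two arms. From the hinge line 225 mm along the lid and 9 mm above its plane; shut, at chest frame (-135, 0, 94) mm. 37 mm of gap to the lid's front edge: pinch it from above, one finger in front, one behind; it can turn between the pads, so the tool may stay upright.
- stay_knee (a joint): Fold angle of the stay's knee, rad: about 2.7 folded (lid shut), 0 straight, -0.12 at its stop past straight = locked, when it holds the lid rigidly. A light spring (0.1 N m) draws it to the stop when the lid is up and not pulled hard. 3 to 5 N on the knee pin break it. Pushed past 0.6 and left it stays broken; short of 0.3 it snaps back.
- knee_pin (a point): On the axis of the knee pin, a dark round steel pin 14 mm thick and 45 mm long, from the stay towards the middle of the chest, parallel to the hinge; the point is 19 mm from its free end. Locked: about 30 mm above the rim, 75 mm before the hinge line. Push it away from the robot and somewhat down (towards the hinge) to break the stay; it turns at 85 mm radius about stay_foot.
- stay_foot (a point): Foot pivot of the stay (two flat links of 85 mm), in a vertical slot inside the left wall, 115 mm before the hinge line, 39 to 51 mm below it, 110 mm left of the middle. The upper link ends on the lid, 110 mm from the hinge line. The foot is only clamped: it slips if the bar is forced with about 20 N against the taut or locked stay. It must not slip more than 4 mm.
- caliper: Black brake caliper, loose, 50 (x) by 66 (y from -38 to +28) by 32 mm high, 0.10 to 0.17 kg. Origin on its underside. Grasp it across x from above.
- right_bay (a point): Point on the floor of the right-hand bay, chest frame (-35, -50, 8) mm: a good place for the caliper, clear of the standing lid.
- seat_clamp: Bystander: black seat clamp ring, loose, 36 by 45 by 14 mm. Origin: centre of its underside.
- pedal: Bystander: black flat pedal, loose, 93 by 111 by 27 mm. Origin: centre of its underside.
- hex_key: Bystander: black hex key, loose, 38 by 113 by 6 mm. Origin: centre of its underside.
Mind the look-alikes: they are no part of the job. Several things have the shape of the caliper; the one meant has the colours described above.

How it is judged:
On the way, in this order (a step that is already met when the one before it is completed fails the run):
1. the lid is raised, its stay locked, and it stands there by itself with the hand off it (value of joint lid above 1.15 rad and value of joint stay_knee below -0.05 rad and contact force between the fingers and lid below 0.2 N), for 0.2 s.
2. the caliper lies let go in the right-hand bay while the stay still holds the lid (x of caliper in the frame of chest between -0.08 and 0.08 m and y of caliper in the frame of chest between -0.125 and 0.025 m and z of caliper in the frame of chest between 0 and 0.04 m and value of joint stay_knee below -0.05 rad and contact force between the fingers and caliper below 0.2 N and linear speed of caliper below 0.05 m/s), for 0.2 s.
3. the stay is broken while the lid still stands (value of joint stay_knee above 0.3 rad and value of joint lid above 0.9 rad), for 0.1 s.
At the end, for the whole second after the job is handed in: The lid is shut (within 0.03 rad), let go and at rest, with the caliper lying in the right-hand bay (its origin between the bay's walls and less than 40 mm above the table) (value of joint lid below 0.03 rad and x of caliper in the frame of chest between -0.08 and 0.08 m and y of caliper in the frame of chest between -0.125 and 0.025 m and z of caliper in the frame of chest between 0 and 0.04 m and linear speed of caliper below 0.03 m/s and contact force between the fingers and lid below 0.2 N); the robot touches nothing.
It fails at once if the lid drops or is thrown shut (closes faster than 1.5 rad/s) (velocity of joint lid below -1.5 rad/s).
It fails at once if the stay's foot has slipped more than 4 mm in its slot: the lid was strained against the stay (distance of stay_foot from where it was at the start of the episode above 0.004 m).
It fails at once if the seat clamp, the pedal or the hex key has been moved more than 20 mm (distance of any of seat_clamp, pedal, hex_key from where it was at the start of the episode above 0.02 m).
It also fails if it takes over 72 s, if anything falls off the work surface, if the arm or the gripper's body presses on something with over 40 N, if the wrist force passes 120 N, or if a joint passes its speed limit or range.

ROBOT

A 6-joint arm with a two-finger parallel gripper is mounted at the origin on a cart in front of the work surface, level with it; the furniture and walls round the work are solid. World frame = base frame: x ahead of the robot, y to its left, z up, the work surface at z = 0. Lengths are in m, angles in rad, forces in N, time in s.
With the tool pointing down it reaches from about 0.35 to 0.875 m from the base axis. Payload 15.5 kg.
Tool frame: the origin (TCP) lies midway between the tips of the shut fingers; the grasp point (between the pads) lies 19 mm behind it; z points along the fingers, y is the line along which they close (so a half turn about z gives the same grasp; the last joint's range is limited). The gripper opens to 85 mm and grips with 20 to 120 N. Pads are 22 mm wide; open, the fingers measure 114 mm over their backs; the gripper's body (76 mm by 85 mm) begins 54 mm behind the grasp point. The pads swing forward as they close: fully open they stand 13 mm farther back than shut.
Start: joints at [-1.224, 0.494, 1.345, -0, 1.302, -0.096], TCP at [0.267, -0.565, 0.206] pointing down, gripper open.
Joint ranges: [-2.91, 2.91], [-0.82, 2.16], [0.22, 2.67], [-1.22, 4.37], [0.12, 2.79], [-3.08, 3.08]. Speed limits (rad/s): [1.89, 1.89, 2.57, 3.01, 3.01, 3.01].

INTERFACE

Orientations are given as a rotation vector (axis times angle).
In Python, from workcell import r gives the robot as it stands.
- The arm moves only by the tool jog_arm, never from a script. Its argument "moves" is text: rows parted by semicolons, each of 7 numbers parted by spaces: the shift along the tool's x, y, z in units of 30 mm (1.0 is 30 mm), then the turn, a rotation vector about the tool's x, y, z in units of 5 degrees (1.0 is 5 degrees), then the finger opening in mm, from 0 to 85.4. A call has 1 to 5 rows; each row shifts and turns the commanded pose from where the row before left it, along the tool's axes as they then stand; what a row does not reach is not made up. A row lasts 1/10 s, in which the tool goes at most 50 mm and 8.59 degrees, less where a joint would pass 70% of its speed; a pose out of reach is approached as far as the arm can. A call is refused whole if a number of a shift passes 1 or a number of a turn 1, either way. A call with a gripper value outside its range is refused whole. The fingers move at their own pace and stop on an object; the grip force is fixed at half the most. Time passes only in rows, so rows that do not move let the fingers close. It gives the time, the measured TCP pose, the force, the opening and the grip force at its end, in the units of the state.
- r.read_state(): the state, without advancing time (a new reading comes with each control period).
- r.capture(name): name is "scene" or "side" or "wrist"; returns the picture (480x640x3 uint8, red, green, blue); there is no depth.
- r.calibration(name): a dict with "fx", "fy", "cx", "cy" (pixels), "distortion" ([k1, k2, p1, p2, k3] as OpenCV has them; the pictures are not rectified), "xyz" and "orientation" of the camera in the world; the wrist camera has in their place "hand_eye" (4x4, takes a point from camera to tool coordinates, whose origin is the TCP and whose axes are the flange's). Camera axes: x right, y up, looking along -z (the intrinsics and any distortion apply to the point x, -y, -z); pixel columns grow to the right and rows downward; lengths in m; the calibration is good to about 2 mm. A picture is of the moment at which its call begins: read the wrist's pose just before it. calibration takes no time and is no camera call.
- r.finish_job(): hands the job in; it is judged then, once.
The state is a dict: "time": time; "joint_pos": joint angles; "qvel": joint speeds; "effort": joint torques, N m; "eef_pos": TCP position; "tcp_rot": TCP orientation; "wrist_force": force on the tool from outside, world axes, zero at the start; "wrist_torque": the same for the moment, N m; "finger_gap": opening from 0.0 (shut) to 1.0 (fully open); "grasp_force": force on a finger pad.
Only numpy, scipy, OpenCV 4.12 (cv2) and the standard library are available. Lean on these libraries where they do the work, as an engineer would, in place of code of your own. Each camera call takes 0.05 s, during which the arm holds its last target. There are 200 camera calls.

## Working session

There is one attempt and no reset: what is moved stays moved. The work goes in short steps, Python scripts to look and compute and a tool call to move; the robot and the scene stay as the last step left them, time stands still between calls to the robot, and variables do not carry over. Pictures are saved under pics/ and viewed, at most 10 in all, crops included, and the job is handed in when it is done.

Besides the shell and the picture viewer there is one more tool, called as a command line: name --argument value ..., lists and objects as JSON in quotes. jog_arm: Moves the arm, as the interface text tells. Its arguments: {"type":"object","properties":{"moves":{"type":"string"}},"required":["moves"]}

```bash
mkdir -p pics; ls; python3 - <<'E'
from workcell import r
import cv2,numpy as np
for n in("scene","side"):
    cv2.imwrite(f"pics/{n}0.png",r.capture(n)[:,:,::-1]); print(n,r.calibration(n))
print("wrist",r.calibration("wrist")); print(r.read_state())
E
```

```text
pics
scene {'fx': 600.1402190844002, 'fy': 600.1402190844002, 'cx': 322.47786052609683, 'cy': 237.33318263585446, 'distortion': array([-0.08228112,  0.        ,  0.        ,  0.        ,  0.        ]), 'xyz': array([-0.25277581,  0.68939716,  1.17861589]), 'orientation': array([ 0.38866514, -0.92896439, -2.21293223])}
side {'fx': 436.10847706944253, 'fy': 436.10847706944253, 'cx': 323.47546888051767, 'cy': 242.3061356234485, 'distortion': array([-0.07948928,  0.        ,  0.        ,  0.        ,  0.        ]), 'xyz': array([ 0.22756976, -0.94086644,  0.5427722 ]), 'orientation': array([ 1.1002779 , -0.18906691, -0.30679203])}
wrist {'fx': 430.2275831703554, 'fy': 430.2275831703554, 'cx': 303.57019338722984, 'cy': 238.35346433568387, 'distortion': array([-0.00468289,  0.        ,  0.        ,  0.        ,  0.        ]), 'hand_eye': array([[ 3.73020254e-04,  9.45981520e-01,  3.24220334e-01,
         8.39795374e-02],
       [ 9.99999827e-01, -2.05222784e-04, -5.51733526e-04,
         1.18310258e-03],
       [-4.55392320e-04,  3.24220484e-01, -9.45981432e-01,
        -1.67939338e-01],
       [ 0.00000000e+00,  0.00000000e+00,  0.00000000e+00,
         1.00000000e+00]])}
{'time': 0.1, 'joint_pos': array([-1.22451350e+00,  4.94140538e-01,  1.34602663e+00, -1.53407203e-05,
        1.30248628e+00, -9.54764798e-02]), 'qvel': array([ 0.000319  , -0.00050172, -0.00045156, -0.00091421, -0.00058005,
       -0.00080358]), 'effort': array([-3.12468919e-04, -8.83591104e+01, -3.84563398e+01, -1.45122926e-04,
        5.15796739e-03,  9.15987755e-06]), 'eef_pos': array([ 0.26710732, -0.56468867,  0.20516218]), 'tcp_rot': array([-3.06424150e+00, -6.88061280e-01,  2.31381522e-04]), 'wrist_force': array([-0.40852883,  0.33656692,  0.45771634]), 'wrist_torque': array([ 0.05373223,  0.02332044, -0.0236441 ]), 'grasp_force': 0.0, 'finger_gap': 1.003324974744567}
```

View pics/scene0.png

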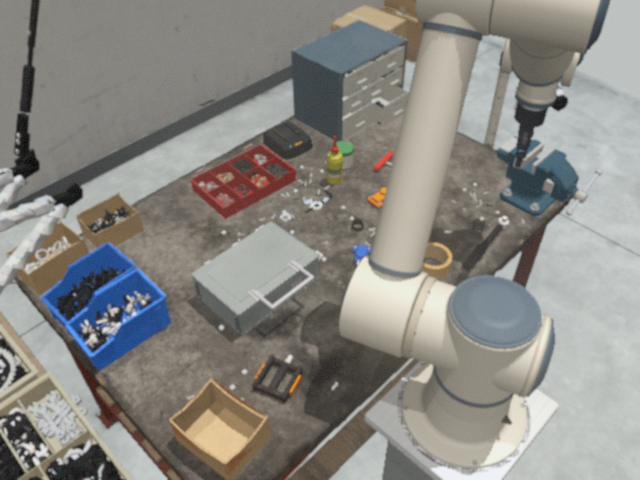

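View pics/side0.png

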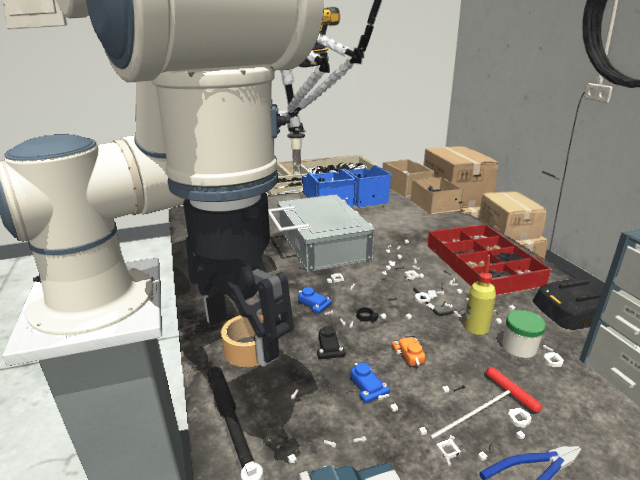

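Scene view: chest lid around (258,265), with its bar at (283,290) and the pedal at (278,378). Side view: caliper shapes at (330,343) black, (313,299) blue, (369,381) blue, (409,350) orange and maybe (440,305) dark/grey. The black seat clamp ring is at (367,314). The black one at (330,343) fits, and I'll confirm it in an enlarged crop.

```bash
cat > h.py <<'E'
import numpy as np,cv2
from scipy.spatial.transform import Rotation as R
from workcell import r
def ray(n,px,state=None):
    c=r.calibration(n);K=np.array([[c['fx'],0,c['cx']],[0,c['fy'],c['cy']],[0,0,1]])
    p=cv2.undistortPoints(np.array(px,float).reshape(-1,1,2),K,np.array(c['distortion'])).reshape(-1,2)
    d=np.c_[p[:,0],-p[:,1],-np.ones(len(p))]
    if n=='wrist':
        s=state or r.read_state();T=R.from_rotvec(s['tcp_rot']);H=c['hand_eye']
        return T.apply(H[:3,3])+s['eef_pos'],T.apply(d@H[:3,:3].T)
    return np.array(c['xyz']),R.from_rotvec(c['orientation']).apply(d)
def onz(n,px,z,state=None):
    o,d=ray(n,px,state); t=(z-o[2])/d[:,2]; return o+t[:,None]*d
def pix(n,P,state=None):
    c=r.calibration(n);K=np.array([[c['fx'],0,c['cx']],[0,c['fy'],c['cy']],[0,0,1]])
    if n=='wrist':
        s=state or r.read_state();T=R.from_rotvec(s['tcp_rot']);H=c['hand_eye']
        q=(T.inv().apply(np.atleast_2d(P)-s['eef_pos'])-H[:3,3])@H[:3,:3]
    else: q=R.from_rotvec(c['orientation']).inv().apply(np.atleast_2d(P)-c['xyz'])
    q=q*[1,-1,-1]
    return cv2.projectPoints(q.reshape(-1,1,3),np.zeros(3),np.zeros(3),K,np.array(c['distortion']))[0].reshape(-1,2)
E
python3 - <<'E'
from h import *
a=cv2.imread('pics/scene0.png')[215:335,180:340];b=cv2.imread('pics/side0.png')[280:400,290:470]
a=cv2.resize(a,None,fx=2.4,fy=2.4,interpolation=2);b=cv2.resize(b,None,fx=2.4,fy=2.4,interpolation=2)
im=np.zeros((288,a.shape[1]+b.shape[1],3),np.uint8);im[:,:a.shape[1]]=a;im[:,a.shape[1]:]=b
cv2.imwrite('pics/crop0.png',im)
s=onz('side',[(330,343),(367,314),(440,305)],.012);print(s.round(3))
c=onz('scene',[(269,223),(326,257),(195,275),(240,315)],.087);print(c.round(3))
print(onz('scene',[(278,378)],.015).round(3))
E
```

```text
[[ 0.456 -0.336  0.012]
 [ 0.56  -0.275  0.012]
 [ 0.72  -0.299  0.012]]
[[ 0.678 -0.043  0.087]
 [ 0.48  -0.059  0.087]
 [ 0.669  0.21   0.087]
 [ 0.493  0.212  0.087]]
[[0.343 0.237 0.015]]
```

View pics/crop0.png

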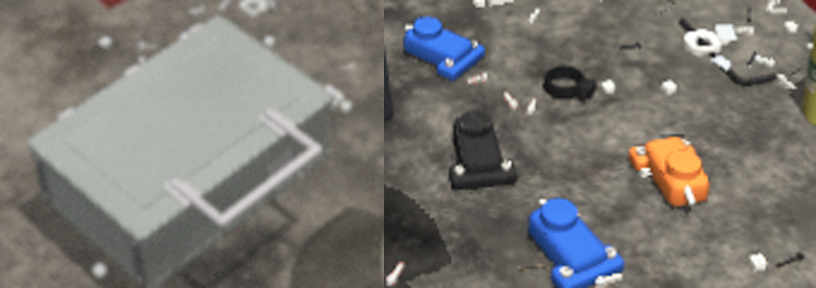

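The crop confirms the black caliper at side (328,343). The others of that shape are blue (two) and orange. The hex key is beyond at about (435,303). Lid corners and bar ends are clear, so I can fit the chest pose.

```bash
python3 - <<'E'
from h import *
P=[(180+x/2.4,215+y/2.4) for x,y in[(218,15),(330,97),(30,145),(143,238)]]
for z in(.085,.09): 
    c=onz('scene',P,z);print(c.round(3),c.mean(0).round(3),[np.linalg.norm(c[i]-c[j]).round(3) for i,j in((0,1),(2,3),(0,2),(1,3))])
    print(np.degrees([np.arctan2(*(c[0]-c[1])[1::-1]),np.arctan2(*(c[2]-c[3])[1::-1]),np.arctan2(-(c[2]-c[0])[0],(c[2]-c[0])[1]),np.arctan2(-(c[3]-c[1])[0],(c[3]-c[1])[1])]))
b=onz('scene',[(180+x/2.4,215+y/2.4) for x,y in[(222,219),(319,149)]],.094);print(b.round(3),b.mean(0))
# caliper mask in side, dark blob
im=cv2.imread('pics/side0.png').max(2);m=(im<55).astype(np.uint8);m[:325]=0;m[362:]=0;m[:,:314]=0;m[:,348:]=0
k=max(cv2.findContours(m,0,2)[0],key=cv2.contourArea);M=cv2.moments(k);print(cv2.boundingRect(k),cv2.contourArea(k))
print(onz('side',[(M['m10']/M['m00'],M['m01']/M['m00'])],.015), onz('side',[(290+x/2.4-160,280+y/2.4) for x,y in[(453,187),(516,183)]],.0))
E
```

```text
[[ 0.681 -0.052  0.085]
 [ 0.501 -0.049  0.085]
 [ 0.674  0.214  0.085]
 [ 0.497  0.21   0.085]] [0.588 0.081 0.085] [np.float64(0.18), np.float64(0.177), np.float64(0.266), np.float64(0.26)]
[-0.97523036  1.15249588  1.54793961  0.84406507]
[[ 0.677 -0.049  0.09 ]
 [ 0.498 -0.046  0.09 ]
 [ 0.67   0.216  0.09 ]
 [ 0.494  0.213  0.09 ]] [0.584 0.083 0.09 ] [np.float64(0.179), np.float64(0.176), np.float64(0.265), np.float64(0.259)]
[-0.97523036  1.15249588  1.54793961  0.84406507]
[[0.454 0.146 0.094]
 [0.451 0.016 0.094]] [0.45280294 0.08099771 0.094     ]
(319, 330, 20, 23) 112.0
[[ 0.45018423 -0.33319289  0.015     ]] [[ 0.42652218 -0.35469146  0.        ]
 [ 0.47355334 -0.36674428  0.        ]]
```

jog_arm --moves "0 0 0 0 0 -1 85;0 0 0 0 0 -1 85;0 0 0 0 0 -1 85;0 0 0 0 0 -1 85;0 0 0 0 0 -1 85"

```text
time: 0.6
eef_pos: [0.2671, -0.5648, 0.2053]
tcp_rot: [-2.841, -1.34, -0.0]
wrist_force: [0.1, 0.2, -0.1]
finger_gap: 0.997
grasp_force: 0.0
```

jog_arm --moves "0 0 0 0 0 -1 85;0 0 0 0 0 -1 85;0 0 0 0 0 -1 85;0 0 0 0 0 -1 85;0 0 0 0 0 -1 85"

```text
time: 1.1
eef_pos: [0.2671, -0.5648, 0.2053]
tcp_rot: [-2.483, -1.923, -0.0]
wrist_force: [0.2, -0.6, -0.8]
finger_gap: 0.993
grasp_force: 0.0
```

jog_arm --moves "0 0 0 0 0 -1 85;0 0 0 0 0 -1 85;0 0 0 0 0 -1 85;1 0.6 0 0 0 0 85;1 0.6 0 0 0 0 85"

```text
time: 1.6
eef_pos: [0.3028, -0.5043, 0.2051]
tcp_rot: [-2.216, -2.226, -0.0]
wrist_force: [0.5, -0.1, -0.5]
finger_gap: 0.993
grasp_force: 0.0
```

jog_arm --moves "1 0.6 0 0 0 0 85;1 0.6 0 0 0 0 85;1 0.6 0 0 0 0 85;1 0.6 0 0 0 0 85;1 0.6 0 0 0 0 85"

```text
time: 2.1
eef_pos: [0.3925, -0.3529, 0.2055]
tcp_rot: [-2.215, -2.227, -0.0]
wrist_force: [0.2, 0.1, 0.6]
finger_gap: 0.997
grasp_force: 0.0
```

jog_arm --moves "1 0.6 0 0 0 0 85;1 0.6 0 0 0 0 85;0.3 0.6 0 0 0 0 85;0 0 0 0 0 0 85"

```text
time: 2.5
eef_pos: [0.4472, -0.2835, 0.2056]
tcp_rot: [2.213, 2.23, 0.001]
wrist_force: [0.2, -0.3, 0.8]
finger_gap: 0.993
grasp_force: 0.0
```

Tracking is accurate. Next, the wrist look at the caliper.

```bash
python3 - <<'E'
from h import *
s=r.read_state();im=r.capture('wrist')[:,:,::-1];cv2.imwrite('pics/w1.png',im)
np.save('w1.npy',np.r_[s['eef_pos'],s['tcp_rot']])
print(pix('wrist',[[.45,-.335,.015]],s))
E
```

```text
[[304.98733561 250.15698614]]
```

View pics/w1.png

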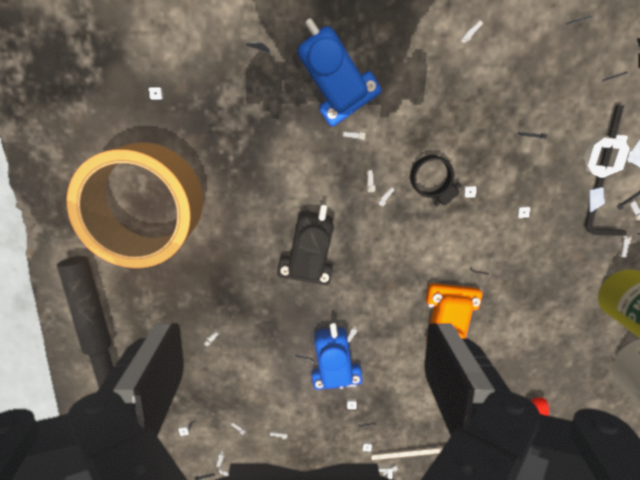

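The black caliper sits at (310,245) with bolts at (284,271) and (324,278). The blue and orange ones are clear of it. I'll measure its outline.

```bash
python3 - <<'E'
from h import *
v=np.load('w1.npy');s=dict(eef_pos=v[:3],tcp_rot=v[3:])
b=onz('wrist',[(284,271),(324,278)],.012,s);print(b.round(4),np.degrees(np.arctan2(b[1,1]-b[0,1],b[1,0]-b[0,0])))
im=cv2.imread('pics/w1.png').max(2);m=np.zeros_like(im);m[195:295,265:350]=(im[195:295,265:350]<48)*255
m=cv2.morphologyEx(m,cv2.MORPH_OPEN,np.ones((3,3)))
k=max(cv2.findContours(m,0,2)[0],key=cv2.contourArea)
for z in(.01,.02):
    P=onz('wrist',k.reshape(-1,2),z,s)[:,:2].astype(np.float32);print(cv2.minAreaRect(P*1000))
    for yaw in(-10,-13):
        c,sn=np.cos(np.radians(yaw)),np.sin(np.radians(yaw));L=P@np.array([[c,-sn],[sn,c]])
        mid=(L.max(0)+L.min(0))/2;print(yaw,np.ptp(L,0),mid@np.array([[c,sn],[-sn,c]]))
E
```

```text
[[ 0.4311 -0.3566  0.012 ]
 [ 0.4677 -0.3633  0.012 ]] -10.341613026850398
((452.8691711425781, -302.89794921875), (3.433692455291748, 13.374224662780762), 84.52967071533203)
-10 [0.01343948 0.00395098] [ 0.45287138 -0.30315167]
-13 [0.01343649 0.00428019] [ 0.45285082 -0.30331857]
((452.7117919921875, -300.0884704589844), (3.33925724029541, 13.006296157836914), 84.52963256835938)
-10 [0.01306976 0.00384232] [ 0.45271395 -0.30033522]
-13 [0.01306686 0.00416246] [ 0.45269396 -0.30049753]
```

jog_arm --moves "1 0 0 0 0 0 85;1 0 0 0 0 0 85;1 0 0 0 0 0 85;1 0 0 0 0 0 85;1 0 0 0 0 0 85"

```text
time: 3.05
eef_pos: [0.4441, -0.1347, 0.2056]
tcp_rot: [-2.216, -2.226, 0.0]
wrist_force: [0.3, 0.3, 0.9]
finger_gap: 0.991
grasp_force: 0.0
```

jog_arm --moves "1 0 0 0 0 0 60;1 0 0 0 0 0 60;1 0 0 0 0 0 60;1 0 0 0 0 0 60;1 0 0 0 0 0 60"

```text
time: 3.55
eef_pos: [0.4436, 0.0152, 0.2056]
tcp_rot: [-2.217, -2.226, 0.001]
wrist_force: [-0.1, -0.2, -0.3]
finger_gap: 0.705
grasp_force: 0.0
```

jog_arm --moves "1 0.2 1 0 0 0 50;1 0 0.6 0 0 0 50;0.15 0 0 0 0 0 50;0 0 0 0 0 0 50"

```text
time: 3.95
eef_pos: [0.4493, 0.0793, 0.1574]
tcp_rot: [-2.214, -2.228, 0.002]
wrist_force: [0.4, 0.1, 0.5]
finger_gap: 0.583
grasp_force: 0.0
```

```bash
python3 - <<'E'
from h import *
s=r.read_state();im=r.capture('wrist')[:,:,::-1];cv2.imwrite('pics/w2.png',im)
np.save('w2.npy',np.r_[s['eef_pos'],s['tcp_rot']])
print(pix('wrist',[[.452,.025,.094],[.452,.081,.094],[.452,.138,.094]],s))
E
```

```text
[[305.96718124 327.34747281]
 [306.81889604 241.06505826]
 [307.82481067 139.00006132]]
```

View pics/w2.png

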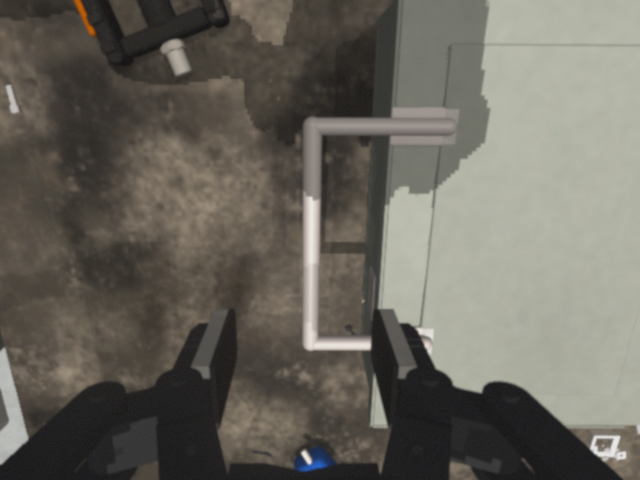

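Bar runs from about (313,126) to (311,344) in the image, with the lid edge behind it at column ~375. The pedal is at upper left.

```bash
python3 - <<'E'
from h import *
v=np.load('w2.npy');s=dict(eef_pos=v[:3],tcp_rot=v[3:])
b=onz('wrist',[(313,126),(311,344),(312,240)],.094,s);print(b.round(4),v)
print(onz('wrist',[(372,425),(400,0)],.085,s).round(4))
E
```

```text
[[0.4546 0.1447 0.094 ]
 [0.4552 0.0132 0.094 ]
 [0.4549 0.0817 0.094 ]] [ 4.49341930e-01  7.93465738e-02  1.57431590e-01 -2.21378350e+00
 -2.22817080e+00  1.62223055e-03]
[[ 0.4987 -0.0574  0.085 ]
 [ 0.4972  0.2051  0.085 ]]
```

jog_arm --moves "0 0.17 0 0 0 0 34;0 0 0.5 0 0 0 34;0 0 0.9 0 0 0 34;0 0 0.9 0 0 0 34;0 0 0.4 0 0 0 34"

```text
time: 4.5
eef_pos: [0.4549, 0.0783, 0.0755]
tcp_rot: [-2.217, -2.226, 0.001]
wrist_force: [0.1, -0.8, 0.7]
finger_gap: 0.399
grasp_force: 0.0
```

jog_arm --moves "0 0 0 0 0 0 18;0 0 0 0 0 0 8;0 0 0 0 0 0 5;0 0 0 0 0 0 5"

```text
time: 4.9
eef_pos: [0.4555, 0.0794, 0.0776]
tcp_rot: [2.215, 2.226, 0.002]
wrist_force: [0.7, 0.2, -0.0]
finger_gap: 0.059
grasp_force: 0.0
```

jog_arm --moves "0 0 0 0 0 0 5;0 0 0 0 0 0 5"

```text
time: 5.1
eef_pos: [0.455, 0.0796, 0.077]
tcp_rot: [2.215, 2.227, 0.001]
wrist_force: [-0.7, 0.3, -0.2]
finger_gap: 0.063
grasp_force: 0.0
```

```bash
python3 - <<'E'
from h import *
s=r.read_state();print(s['finger_gap'],s['grasp_force'],s['wrist_force'],s['eef_pos'])
a=r.capture('wrist')[:,:,::-1];b=r.capture('side')[160:280,190:390,::-1]
im=np.zeros((480,800,3),np.uint8);im[:300,:400]=a[180:,120:520];im[:,400:]=0;im[:240,400:]=cv2.resize(b,(400,240))
cv2.imwrite('pics/w3.png',im)
E
```

```text
0.06256840696769055 0.0 [-0.65206142  0.29325149 -0.22525862] [0.45500993 0.07956159 0.07701785]
```

View pics/w3.png

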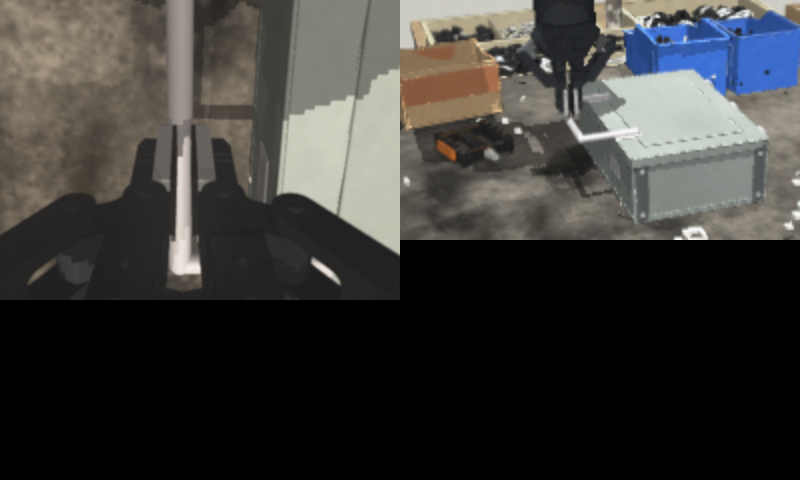

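The bar lies between the pads in the picture. I'll close fully to see whether it is held.

jog_arm --moves "0 0 0 0 0 0 0;0 0 0 0 0 0 0;0 0 0 0 0 0 0"

```text
time: 5.5
eef_pos: [0.4548, 0.0796, 0.0767]
tcp_rot: [-2.215, -2.228, -0.0]
wrist_force: [0.9, 0.1, -0.6]
finger_gap: -0.001
grasp_force: 0.0
```

```bash
python3 - <<'E'
from h import *
v=np.load('w2.npy');s=dict(eef_pos=v[:3],tcp_rot=v[3:])
rays=[ray('wrist',[(311,344)],s),ray('scene',[(180+319/2.4,215+149/2.4)]),ray('side',[(279,228.5)])]
def tri(R_):
    A=np.zeros((3,3));b=np.zeros(3)
    for o,d in R_:
        d=d[0]/np.linalg.norm(d[0]);M=np.eye(3)-np.outer(d,d);A+=M;b+=M@o
    return np.linalg.solve(A,b).round(4)
print(tri(rays),tri(rays[:2]),tri(rays[::2]),tri(rays[1:]))
print(tri([ray('wrist',[(313,126)],s),ray('scene',[(180+222/2.4,215+219/2.4)])]))
t=r.read_state();print(t['eef_pos'],pix('side',[t['eef_pos']]),pix('wrist',[t['eef_pos'],t['eef_pos']+[0,.011,0]],t))
im=r.capture('side')[160:260,220:360,::-1];im2=r.capture('wrist')[300:480,220:400,::-1]
cv2.imwrite('pics/w4.png',np.hstack([cv2.resize(im,(420,300),interpolation=2),cv2.resize(im2,(300,300),interpolation=2)]))
E
```

```text
[0.4526 0.0164 0.0965] [0.4553 0.0114 0.0887] [0.4534 0.0161 0.0978] [0.4511 0.0175 0.0964]
[0.4548 0.1449 0.0928]
[0.45481567 0.07957439 0.07666735] [[274.48018831 226.16480199]] [[301.64557787 293.31131422]
 [301.76240036 269.82559075]]
```

View pics/w4.png

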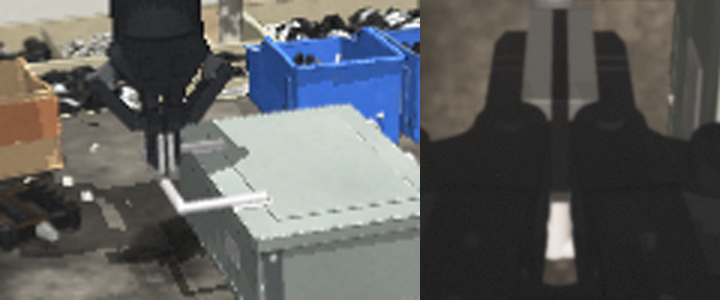

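jog_arm --moves "0 0 -0.15 0 0 0 0;0 0 -0.15 0 0 0 0;0 0 0 0 0 0 0"

```text
time: 5.9
eef_pos: [0.4552, 0.0796, 0.0864]
tcp_rot: [2.215, 2.227, 0.001]
wrist_force: [-0.6, -0.5, -0.6]
finger_gap: -0.0
grasp_force: 0.0
```

The fingertips look about 15 to 20 mm higher than I reckoned: in the side view the bar passes below them at (275,220). I'll open, go lower and close again.

jog_arm --moves "0 0 0 0 0 0 34;0 0 0 0 0 0 34;0 0 0.3 0 0 0 34;0 0 0.4 0 0 0 34;0 0 0.3 0 0 0 34"

```text
time: 6.4
eef_pos: [0.4545, 0.0795, 0.0546]
tcp_rot: [-2.215, -2.227, 0.001]
wrist_force: [0.5, 0.4, -0.2]
finger_gap: 0.399
grasp_force: 0.0
```

jog_arm --moves "0 0 0 0 0 0 20;0 0 0 0 0 0 10;0 0 0 0 0 0 0;0 0 0 0 0 0 0;0 0 0 0 0 0 0"

```text
time: 6.9
eef_pos: [0.4533, 0.0795, 0.0555]
tcp_rot: [-2.214, -2.226, 0.003]
wrist_force: [-4.6, -0.0, -5.0]
finger_gap: 0.086
grasp_force: 58.4
```

Bar is held (58 N). Now raise along the arc, checking the forces early.

jog_arm --moves "0 0.03 -0.37 0 0 0 0;0 0.04 -0.37 0 0 0 0;0 0.07 -0.37 0 0 0 0;0 0.07 -0.37 0 0 0 0"

```text
time: 7.3
eef_pos: [0.4594, 0.0795, 0.1003]
tcp_rot: [-2.214, -2.226, 0.004]
wrist_force: [-1.8, 0.6, -6.3]
finger_gap: 0.087
grasp_force: 58.4
```

jog_arm --moves "0 0.21 -0.72 0 0 0 0;0 0.29 -0.69 0 0 0 0;0 0.35 -0.66 0 0 0 0;0 0.42 -0.62 0 0 0 0;0 0 0 0 0 0 0"

```text
time: 7.8
eef_pos: [0.4973, 0.0797, 0.1827]
tcp_rot: [-2.213, -2.226, 0.004]
wrist_force: [-21.7, -0.9, 14.8]
finger_gap: 0.093
grasp_force: 60.3
```

jog_arm --moves "0 0.48 -0.58 0 0 0 0;0 0.53 -0.53 0 0 0 0;0 0.58 -0.47 0 0 0 0;0 0.63 -0.41 0 0 0 0;0 0 0 0 0 0 0"

```text
time: 8.3
eef_pos: [0.5667, 0.0801, 0.2443]
tcp_rot: [2.214, 2.226, 0.002]
wrist_force: [-22.3, -2.2, 42.6]
finger_gap: 0.087
grasp_force: 65.2
```

Radial push is building up (the tool runs inside the arc), so I'll ease outward along the lid.

jog_arm --moves "0 -0.07 -0.13 0 0 0 0;0 0 0 0 0 0 0"

```text
time: 8.5
eef_pos: [0.5647, 0.0799, 0.2442]
tcp_rot: [2.214, 2.226, 0.002]
wrist_force: [10.7, -1.4, -15.4]
finger_gap: 0.087
grasp_force: 61.9
```

jog_arm --moves "0 0.33 -0.17 0 0 0 0;0 0.33 -0.17 0 0 0 0;0 0.34 -0.16 0 0 0 0;0 0 0 0 0 0 0"

```text
time: 8.9
eef_pos: [0.5945, 0.0799, 0.2592]
tcp_rot: [2.215, 2.227, -0.001]
wrist_force: [4.4, -3.1, -8.6]
finger_gap: 0.086
grasp_force: 62.0
```

```bash
python3 - <<'E'
from h import *
t=r.read_state();print(t['eef_pos'],t['wrist_force'])
# expected points at theta=1.15, hinge at (.678,.080,.085)
th=1.15
for f in(-.039,-.051):
    A=np.array([.678-.11*np.cos(th),.085+.11*np.sin(th)]);F=np.array([.678-.115,.085+f]);d=A-F;L=np.linalg.norm(d)
    n=np.array([-d[1],d[0]])/L;K=(A+F)/2-n*np.sqrt(max(0,.085**2-L*L/4));K2=(A+F)/2+n*np.sqrt(max(0,.085**2-L*L/4))
    print(f,L,K,K2,pix('scene',[[K[0],.17,K[1]],[K2[0],.17,K2[1]],[F[0],.19,F[1]]]).round())
c=r.capture('scene')[:,:,::-1];cv2.imwrite('pics/s5f.png',c)
cv2.imwrite('pics/s5.png',cv2.resize(c[200:330,170:330],None,fx=4,fy=4,interpolation=2))
E
```

```text
[0.59450953 0.07988696 0.25924366] [ 4.38714146 -3.11741705 -8.61541992]
-0.039 0.15602173679672354 [0.62819172 0.10054393] [0.56787466 0.13086011] [[217. 271.]
 [231. 276.]
 [230. 305.]]
-0.051 0.16683069008834633 [0.61285904 0.10284095] [0.58320734 0.11656309] [[221. 274.]
 [228. 276.]
 [231. 308.]]
```

View pics/s5.png

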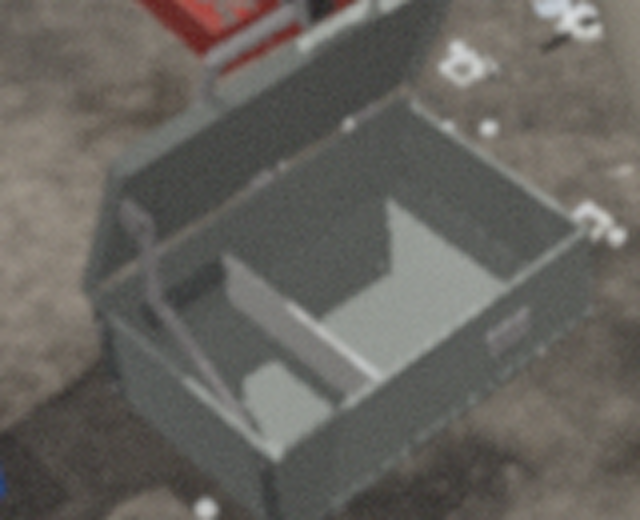

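The stay is visible: lid end at crop (135,213), knee at (155,295), foot at (255,430) and pin out to (215,275). It is still clearly folded towards the hinge.

```bash
python3 - <<'E'
from h import *
from scipy.optimize import brentq
P=[(170+x/4,200+y/4) for x,y in[(135,213),(156,298),(255,430),(217,275)]]
o,d=ray('scene',P)
for y in(.185,.191):
    t=(y-o[1])/d[:,1];print(y,(o+t[:,None]*d).round(4)[:3])
y=.145;t=(y-o[1])/d[:,1];print((o+t[:,None]*d).round(4)[3])
for f in np.arange(39,52,2.):
    L=lambda th:np.hypot(115-110*np.cos(th),110*np.sin(th)+f)
    th=brentq(lambda a:L(a)-170,.8,1.6);k=2*np.arccos(min(1,L(1.145)/170));print(f,'stop',round(th,3),'fold at 1.145',round(k,3), 'L',L(1.145))
E
```

```text
0.185 [[0.6481 0.185  0.1604]
 [0.6442 0.185  0.0883]
 [0.558  0.185  0.0345]]
0.191 [[0.6374 0.191  0.1725]
 [0.6335 0.191  0.1013]
 [0.5484 0.191  0.0481]]
[0.6347 0.145  0.0852]
39.0 stop 1.321 fold at 1.145 0.829 L 155.5950688411548
41.0 stop 1.299 fold at 1.145 0.775 L 157.38658739734348
43.0 stop 1.277 fold at 1.145 0.717 L 159.18307176794767
45.0 stop 1.255 fold at 1.145 0.654 L 160.98435570693667
47.0 stop 1.233 fold at 1.145 0.585 L 162.79027989187637
49.0 stop 1.211 fold at 1.145 0.505 L 164.6006915908113
51.0 stop 1.189 fold at 1.145 0.411 L 166.41544434658496
```

jog_arm --moves "0 0.24 -0.09 0 0 0 0;0 0.24 -0.08 0 0 0 0;0 0.23 -0.07 0 0 0 0;0 0 0 0 0 0 0"

```text
time: 9.35
eef_pos: [0.6165, 0.0802, 0.2672]
tcp_rot: [2.215, 2.226, 0.002]
wrist_force: [2.4, -5.2, -2.8]
finger_gap: 0.087
grasp_force: 61.9
```

jog_arm --moves "0 0 0 0 0 0 16;0 0 0 0 0 0 16;0 0 0 0 0 0 16"

```text
time: 9.65
eef_pos: [0.6153, 0.0807, 0.2671]
tcp_rot: [2.215, 2.227, 0.002]
wrist_force: [0.5, 0.7, -0.2]
finger_gap: 0.189
grasp_force: 0.0
```

jog_arm --moves "0 0.1 0 0 0 0 16;0 0.1 0 0 0 0 16;0 0.1 -0.02 0 0 0 16;0 0 0 0 0 0 16"

```text
time: 10.05
eef_pos: [0.6245, 0.0805, 0.2672]
tcp_rot: [2.215, 2.227, 0.0]
wrist_force: [0.1, -0.5, -0.1]
finger_gap: 0.187
grasp_force: 0.0
```

jog_arm --moves "0 0.07 -0.02 0 0 0 16;0 0.07 -0.02 0 0 0 16"

```text
time: 10.25
eef_pos: [0.6282, 0.0805, 0.2682]
tcp_rot: [-2.215, -2.227, 0.001]
wrist_force: [-1.6, 0.0, -0.9]
finger_gap: 0.185
grasp_force: 0.8
```

jog_arm --moves "0 0.04 -0.01 0 0 0 16;0 0.03 0 0 0 0 16"

```text
time: 10.45
eef_pos: [0.6304, 0.0805, 0.2687]
tcp_rot: [-2.215, -2.228, 0.0]
wrist_force: [-2.4, 0.4, 1.7]
finger_gap: 0.188
grasp_force: 1.1
```

jog_arm --moves "0 0.03 -0.01 0 0 0 16;0 0.02 0 0 0 0 16"

```text
time: 10.65
eef_pos: [0.6319, 0.0805, 0.2691]
tcp_rot: [2.215, 2.227, 0.0]
wrist_force: [-1.9, -0.3, 1.6]
finger_gap: 0.189
grasp_force: 1.0
```

jog_arm --moves "0 0.03 -0.01 0 0 0 16;0 0.03 0 0 0 0 16"

```text
time: 10.85
eef_pos: [0.6337, 0.0805, 0.2694]
tcp_rot: [2.215, 2.227, 0.0]
wrist_force: [-2.1, 0.3, 0.8]
finger_gap: 0.19
grasp_force: 0.9
```

jog_arm --moves "0 0.03 -0.01 0 0 0 16;0 0.03 0 0 0 0 16"

```text
time: 11.05
eef_pos: [0.6355, 0.0805, 0.2697]
tcp_rot: [2.215, 2.227, 0.0]
wrist_force: [-2.9, 0.6, 1.2]
finger_gap: 0.188
grasp_force: 0.9
```

jog_arm --moves "0 0.03 -0.01 0 0 0 16;0 0.03 0 0 0 0 16"

```text
time: 11.25
eef_pos: [0.6373, 0.0805, 0.2699]
tcp_rot: [2.215, 2.227, 0.0]
wrist_force: [-1.5, 0.3, 0.6]
finger_gap: 0.192
grasp_force: 0.8
```

jog_arm --moves "0 0.03 -0.01 0 0 0 16;0 0.03 0 0 0 0 16"

```text
time: 11.45
eef_pos: [0.6391, 0.0805, 0.2702]
tcp_rot: [2.215, 2.227, 0.0]
wrist_force: [-2.0, -0.3, 1.3]
finger_gap: 0.188
grasp_force: 0.7
```

jog_arm --moves "0 0.03 -0.01 0 0 0 16;0 0.03 0 0 0 0 16"

```text
time: 11.65
eef_pos: [0.6409, 0.0805, 0.2705]
tcp_rot: [2.215, 2.227, 0.0]
wrist_force: [-2.5, -0.1, 1.4]
finger_gap: 0.191
grasp_force: 0.6
```

jog_arm --moves "0 0.03 -0.01 0 0 0 16;0 0.02 0 0 0 0 16"

```text
time: 11.85
eef_pos: [0.6424, 0.0806, 0.2708]
tcp_rot: [2.215, 2.227, 0.0]
wrist_force: [-1.1, 0.6, 1.0]
finger_gap: 0.188
grasp_force: 0.5
```

jog_arm --moves "0 0.03 -0.01 0 0 0 16;0 0.02 0 0 0 0 16"

```text
time: 12.05
eef_pos: [0.644, 0.0806, 0.2711]
tcp_rot: [2.215, 2.227, 0.0]
wrist_force: [-0.4, 0.7, 0.9]
finger_gap: 0.185
grasp_force: 0.4
```

jog_arm --moves "0 0.03 -0.01 0 0 0 16;0 0.02 0 0 0 0 16"

```text
time: 12.25
eef_pos: [0.6454, 0.0806, 0.2714]
tcp_rot: [2.215, 2.227, 0.0]
wrist_force: [0.5, 0.0, 0.3]
finger_gap: 0.189
grasp_force: 0.2
```

jog_arm --moves "0 0.02 0 0 0 0 16;0 0.02 0 0 0 0 16"

```text
time: 12.45
eef_pos: [0.6466, 0.0806, 0.2714]
tcp_rot: [2.215, 2.227, 0.0]
wrist_force: [-0.5, 0.8, 0.7]
finger_gap: 0.191
grasp_force: 0.0
```

jog_arm --moves "0 0.02 0 0 0 0 16;0 0 0 0 0 0 16"

```text
time: 12.65
eef_pos: [0.6472, 0.0806, 0.2714]
tcp_rot: [2.215, 2.227, 0.0]
wrist_force: [-0.8, 0.1, -0.6]
finger_gap: 0.187
grasp_force: 0.0
```

```bash
python3 - <<'E'
from h import *
c=r.capture('scene')[:,:,::-1];cv2.imwrite('pics/s6f.png',c)
a=cv2.resize(c[200:330,190:290],None,fx=4,fy=4,interpolation=2)
w=r.capture('wrist')[240:480,180:430,::-1]
im=np.zeros((520,800,3),np.uint8);im[:,:400]=a;im[:384,400:]=cv2.resize(w,(400,384));cv2.imwrite('pics/s6.png',im)
E
```

```text
(no output)
```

View pics/s6.png

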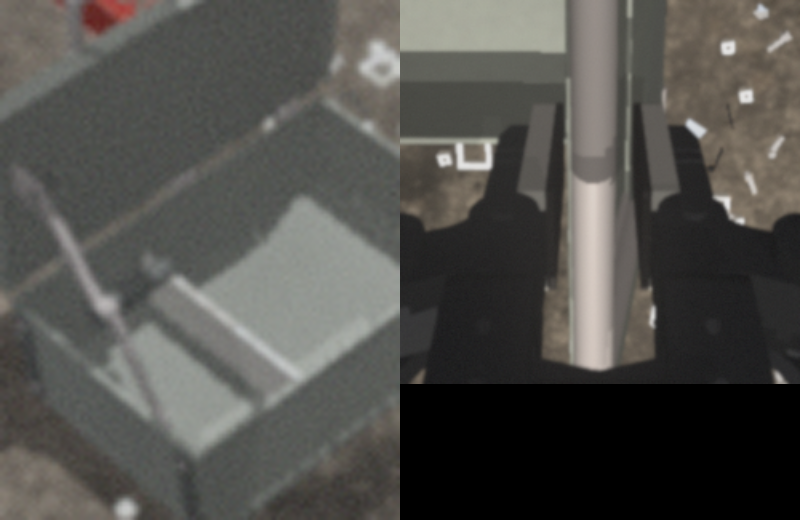

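The stay is straight and past: lid end (25,180), knee (105,305), foot (165,425) in the crop, and the pin's free end is at (155,265). The bar stands clear of both fingers, so the lid ran ahead into the lock. Now retreat upward and go to the caliper.

jog_arm --moves "0 0 0 0 0 0 30;0 0 0 0 0 0 36;0 0 -0.7 0 0 0 36;0 0 -1 0 0 0 36;0 0 -0.8 0 0 0 50"

```text
time: 13.25
eef_pos: [0.6472, 0.0806, 0.3479]
tcp_rot: [2.215, 2.227, 0.001]
wrist_force: [-0.3, -0.7, 0.8]
finger_gap: 0.571
grasp_force: 0.0
```

```bash
python3 - <<'E'
from h import *
P=[(190+x/4,200+y/4) for x,y in[(22,175),(105,303),(165,425),(155,265)]]
o,d=ray('scene',P)
for y in(.135,.141,.147,.185,.191): print(y,(o+((y-o[1])/d[:,1])[:,None]*d).round(4)[[0,1,2] if y>.15 else [3]])
s=r.read_state();print(s['joint_pos'].round(2),s['eef_pos'])
E
```

```text
0.135 [[0.6281 0.135  0.0916]]
0.141 [[0.6186 0.141  0.1033]]
0.147 [[0.6091 0.147  0.1151]]
0.185 [[0.6778 0.185  0.1717]
 [0.611  0.185  0.1094]
 [0.5684 0.185  0.0305]]
0.191 [[0.6668 0.191  0.1836]
 [0.6007 0.191  0.1221]
 [0.5586 0.191  0.0441]]
[0.03 0.44 1.05 0.   1.65 0.03] [0.64716011 0.08059646 0.34785765]
```

jog_arm --moves "-1 -0.45 0 0 0 0 85;-1 -0.45 0 0 0 0 85;-1 -0.45 0 0 0 0 85;-1 -0.45 0 0 0 0 85;-1 -0.45 0 0 0 0 85"

```text
time: 13.75
eef_pos: [0.5798, -0.0708, 0.3465]
tcp_rot: [2.215, 2.228, 0.0]
wrist_force: [0.7, 0.0, 0.2]
finger_gap: 0.991
grasp_force: 0.0
```

jog_arm --moves "-1 -0.45 0 0 0 0 85;-1 -0.45 0 0 0 0 85;-1 -0.45 0 0 0 0 85;-1 -0.45 0.5 0 0 0 85;-1 -0.45 0.7 0 0 0 85"

```text
time: 14.25
eef_pos: [0.5136, -0.2216, 0.311]
tcp_rot: [2.213, 2.226, 0.001]
wrist_force: [0.4, -0.1, 0.1]
finger_gap: 0.998
grasp_force: 0.0
```

jog_arm --moves "-1 -0.45 0.9 0 0 0 85;-0.6 -0.45 0.9 0 0 0 85;0 -0.4 0.9 0 0 1 85;0 -0.2 0 0 0 1 85;0 0 0 0 0 0.1 85"

```text
time: 14.75
eef_pos: [0.4681, -0.2678, 0.2289]
tcp_rot: [-2.412, -2.011, 0.001]
wrist_force: [0.4, -0.9, 0.7]
finger_gap: 0.999
grasp_force: 0.0
```

```bash
python3 - <<'E'
from h import *
s=r.read_state();print(s['eef_pos'],s['tcp_rot'])
im=r.capture('wrist')[:,:,::-1];cv2.imwrite('pics/w7.png',im)
print(pix('wrist',[[.455,-.332,.016]],s))
g=cv2.GaussianBlur(im.max(2),(5,5),0);m=(g<60).astype(np.uint8)
n,l,st,ce=cv2.connectedComponentsWithStats(cv2.morphologyEx(m,cv2.MORPH_OPEN,np.ones((5,5))))
for i in range(1,n):
    if st[i,4]>300: print(st[i],ce[i].round(),onz('wrist',[ce[i]],.016,s).round(3))
E
```

```text
[ 0.46811023 -0.26779635  0.22891872] [-2.41158462e+00 -2.01126939e+00  6.01462067e-04]
[[301.12018071 256.04634924]]
[ 246    0   63   65 1702] [280.  29.] [[ 0.474 -0.137  0.016]]
[ 303    0   44   42 1180] [325.  21.] [[ 0.51  -0.137  0.016]]
[    0   312   184   168 15440] [101. 427.] [[ 0.201 -0.492  0.016]]
[  424   325   216   155 16655] [519. 430.] [[ 0.655 -0.579  0.016]]
[ 226  464  157   16 2003] [305. 473.] [[ 0.41  -0.596  0.016]]
```

```bash
python3 - <<'E'
import cv2
im=cv2.imread('pics/w7.png');cv2.imwrite('pics/w7c.png',cv2.resize(im[180:330,220:380],None,fx=4,fy=4,interpolation=2)) 
E
```

```text
(no output)
```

View pics/w7c.png

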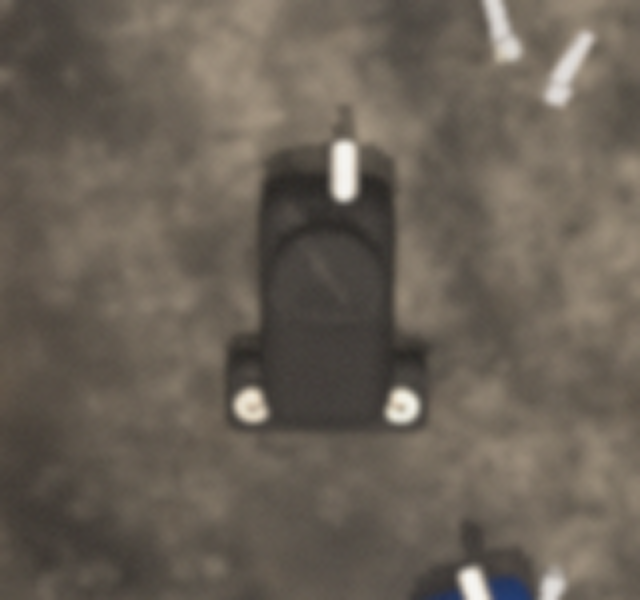

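The caliper is square to the tool, body centre at crop (327,285), 32 px wide, and bolts at (250,405) and (402,405).

```bash
python3 - <<'E'
from h import *
s=r.read_state();T=R.from_rotvec(s['tcp_rot'])
for z in(.015,.025):
    p=onz('wrist',[(220+327/4,180+285/4)],z,s)[0];print(p.round(4),(T.inv().apply(p-s['eef_pos'])/.03).round(2))
E
```

```text
[ 0.4578 -0.3284  0.015 ] [-2.05 -0.02  7.15]
[ 0.4585 -0.3247  0.025 ] [-1.92 -0.02  6.82]
```

jog_arm --moves "-1 0 0.8 0 0 0 85;-1 0 1 0 0 0 85;0 0 1 0 0 0 85;0 0 1 0 0 0 80;0 0 1 0 0 0 75"

```text
time: 15.3
eef_pos: [0.4595, -0.3276, 0.085]
tcp_rot: [2.405, 2.018, 0.001]
wrist_force: [0.3, -0.6, 0.6]
finger_gap: 0.879
grasp_force: 0.0
```

jog_arm --moves "0 0 0.9 0 0 0 70;0 0 0.7 0 0 0 65;0 0 0.4 0 0 0 65;0 0 0.2 0 0 0 65;0 0 0 0 0 0 65"

```text
time: 15.8
eef_pos: [0.4588, -0.3271, 0.0195]
tcp_rot: [2.409, 2.017, 0.0]
wrist_force: [0.4, -0.5, -0.2]
finger_gap: 0.759
grasp_force: 0.0
```

jog_arm --moves "0 0 0.2 0 0 0 50;0 0 0.15 0 0 0 45;0 0 0 0 0 0 45"

```text
time: 16.1
eef_pos: [0.4584, -0.3269, 0.0087]
tcp_rot: [-2.41, -2.016, 0.0]
wrist_force: [-0.8, 0.7, 0.5]
finger_gap: 0.528
grasp_force: 0.0
```

jog_arm --moves "0 0 0 0 0 0 30;0 0 0 0 0 0 20;0 0 0 0 0 0 10;0 0 0 0 0 0 10"

```text
time: 16.5
eef_pos: [0.4585, -0.327, 0.009]
tcp_rot: [2.41, 2.015, 0.0]
wrist_force: [-0.3, 0.9, -0.5]
finger_gap: 0.116
grasp_force: 0.0
```

Nothing gripped, the same 20 mm shortfall as at the bar. I'll open, go lower feeling for contact, and close again.

jog_arm --moves "0 0 0 0 0 0 40;0 0 0 0 0 0 60;0 0 0 0 0 0 60;0 0 0.25 0 0 0 60;0 0 0.1 0 0 0 60"

```text
time: 17.0
eef_pos: [0.4582, -0.3267, -0.0024]
tcp_rot: [-2.409, -2.015, 0.0]
wrist_force: [0.2, -0.8, -1.0]
finger_gap: 0.705
grasp_force: 0.0
```

jog_arm --moves "0 0 0.1 0 0 0 60;0 0 0.1 0 0 0 60;0 0 0 0 0 0 60"

```text
time: 17.3
eef_pos: [0.4582, -0.3267, -0.0081]
tcp_rot: [-2.409, -2.015, 0.0]
wrist_force: [0.2, -0.1, 0.6]
finger_gap: 0.706
grasp_force: 0.0
```

jog_arm --moves "0 0 0 0 0 0 45;0 0 0 0 0 0 30;0 0 0 0 0 0 20;0 0 0 0 0 0 20"

```text
time: 17.7
eef_pos: [0.4584, -0.327, -0.0071]
tcp_rot: [2.41, 2.015, -0.0]
wrist_force: [-2.5, -0.1, 7.5]
finger_gap: 0.375
grasp_force: 56.0
```

Gripped (56 N, 32 mm). Lift, turn back and carry it to the bay.

jog_arm --moves "0 0 -0.3 0 0 0 20;0 0 -0.9 0 0 0 20;0 0 -1 0 0 0 20;0 0 -1 0 0 -1 20;0 0 -1 0 0 -1 20"

```text
time: 18.2
eef_pos: [0.4583, -0.3268, 0.1202]
tcp_rot: [2.221, 2.221, 0.0]
wrist_force: [0.6, -0.2, -2.3]
finger_gap: 0.379
grasp_force: 55.1
```

jog_arm --moves "0.5 0.2 -0.9 0 0 -0.07 20;0.9 0.3 -0.4 0 0 0 20;1 0.3 0 0 0 0 20;1 0.3 0 0 0 0 20;1 0.3 0 0 0 0 20"

```text
time: 18.7
eef_pos: [0.5003, -0.1936, 0.1581]
tcp_rot: [2.218, 2.224, 0.0]
wrist_force: [-0.1, -1.0, -1.4]
finger_gap: 0.376
grasp_force: 55.1
```

jog_arm --moves "1 0.3 0 0 0 0 20;1 0.3 0 0 0 0 20;1 0.3 0 0 0 0 20;1 0.3 0 0 0 0 20;1 0.3 0 0 0 0 20"

```text
time: 19.2
eef_pos: [0.5449, -0.0434, 0.158]
tcp_rot: [2.218, 2.224, 0.0]
wrist_force: [0.7, -0.3, -1.2]
finger_gap: 0.377
grasp_force: 55.1
```

jog_arm --moves "1 0.2 0 0 0 0 20;0.9 0 0 0 0 0 20;0.6 0 0 0 0 0 20;0 0 0 0 0 0 20"

```text
time: 19.6
eef_pos: [0.5502, 0.0324, 0.1579]
tcp_rot: [-2.216, -2.227, -0.001]
wrist_force: [-0.7, 0.1, -1.0]
finger_gap: 0.375
grasp_force: 55.1
```

jog_arm --moves "0 0 0.8 0 0 0 20;0 0 1 0 0 0 20;0 0 1 0 0 0 20;0 0 1 0 0 0 20;0 0 0.8 0 0 0 20"

```text
time: 20.1
eef_pos: [0.5502, 0.0296, 0.0183]
tcp_rot: [-2.219, -2.224, 0.001]
wrist_force: [0.4, 0.0, -0.8]
finger_gap: 0.374
grasp_force: 55.1
```

jog_arm --moves "0 0 0.3 0 0 0 20;0 0 0.1 0 0 0 20;0 0 0 0 0 0 20"

```text
time: 20.4
eef_pos: [0.5513, 0.0299, 0.0079]
tcp_rot: [2.218, 2.224, 0.001]
wrist_force: [4.2, -1.0, -1.2]
finger_gap: 0.371
grasp_force: 58.5
```

jog_arm --moves "0 0 0.06 0 0 0 20;0 0 0.06 0 0 0 20;0 0 0 0 0 0 20"

```text
time: 20.7
eef_pos: [0.5525, 0.0301, 0.0049]
tcp_rot: [2.216, 2.222, 0.004]
wrist_force: [8.9, 0.5, -0.6]
finger_gap: 0.375
grasp_force: 59.0
```

Something presses +x: the gripper's linkage is rubbing on the front rim. I'll shift back by 12 mm.

jog_arm --moves "0 0.1 -0.15 0 0 0 20;0 0.2 0 0 0 0 20;0 0.1 0 0 0 0 20;0 0 0 0 0 0 20"

```text
time: 21.1
eef_pos: [0.563, 0.0303, 0.0083]
tcp_rot: [2.218, 2.224, 0.0]
wrist_force: [0.8, 0.4, -1.3]
finger_gap: 0.375
grasp_force: 59.3
```

jog_arm --moves "0 0 0.1 0 0 0 20;0 0 0.1 0 0 0 20;0 0 0.05 0 0 0 20;0 0 0 0 0 0 20"

```text
time: 21.5
eef_pos: [0.5622, 0.0304, 0.0009]
tcp_rot: [-2.218, -2.224, 0.0]
wrist_force: [-3.3, 0.2, 8.0]
finger_gap: 0.372
grasp_force: 62.2
```

jog_arm --moves "0 0 0 0 0 0 38;0 0 0 0 0 0 42;0 0 0 0 0 0 42;0 0 0 0 0 0 42"

```text
time: 21.9
eef_pos: [0.5624, 0.0304, 0.0007]
tcp_rot: [-2.218, -2.224, 0.0]
wrist_force: [-0.1, -0.3, -1.0]
finger_gap: 0.49
grasp_force: 0.0
```

jog_arm --moves "0 0 -0.3 0 0 0 42;0 0 -0.8 0 0 0 42;0 0 -1 0 0 0 42;0 0 -1 0 0 0 42;0 0 -1 0 0 0 42"

```text
time: 22.4
eef_pos: [0.5623, 0.0304, 0.1256]
tcp_rot: [2.218, 2.224, 0.0]
wrist_force: [0.6, 0.1, 0.2]
finger_gap: 0.492
grasp_force: 0.0
```

jog_arm --moves "0 0 -1 0 0 0 20;0 0 -0.5 0 0 0 0;0 0 0 0 0 0 0"

```text
time: 22.7
eef_pos: [0.5637, 0.0303, 0.1716]
tcp_rot: [2.216, 2.222, 0.005]
wrist_force: [-0.1, -0.1, -0.5]
finger_gap: 0.004
grasp_force: 0.0
```

```bash
python3 - <<'E'
from h import *
s=r.read_state();im=r.capture('wrist')[:,:,::-1];cv2.imwrite('pics/w8.png',im)
p=pix('wrist',[[.5625,.031,.03]],s)[0];print(s['eef_pos'],p)
g=cv2.GaussianBlur(im.max(2),(5,5),0)
x,y=p.astype(int);print(g[max(0,y-80):y+80:12,x-80:x+80:10])
c=r.capture('scene')[:,:,::-1];cv2.imwrite('pics/s8.png',c)
a=cv2.imread('pics/s6f.png');d=cv2.GaussianBlur(cv2.absdiff(a,c),(5,5),0).max(2)[200:330,190:330]>25
n,l,st,ce=cv2.connectedComponentsWithStats(d.astype(np.uint8));print([(st[i].tolist(),(ce[i]+[190,200]).round()) for i in range(1,n) if st[i,4]>25])
print(pix('scene',[[.5625,.031,.02],[.604,.165,.115]]))
E
```

```text
[0.56370597 0.03031994 0.17161724] [299.79585279 207.40107958]
[[ 88 163 211 211 211 213 206 156 154 130 106 105 104 161 134 124]
 [ 84 151 214 214 213 212 213 208 208 180 107 106 179 181 180 180]
 [ 83 145 213 212 214 212 212 210 210 144 182 183 180 179 181 175]
 [ 83 146 213 214 213 212 212 186 171 228 180 181 179 179 177 179]
 [ 83 140 215 215 213 213 209  60  58 233  74 183 182 180 178 176]
 [ 84 136 214 214 213 210 160  76  64  58  63 182 181 182 182 178]
 [ 84 133 214 214 213 213 158  82  95  78  63 183 182 183 180 178]
 [ 83 133 213 212 213 212 152  85  81  80  63 185 182 181 184 180]
 [ 83 131 215 214 213 213 142  83  80  79  64 181 186 185 183 181]
 [ 82 130 214 214 214 118  77  82  80  80  61  68 188 185 188 186]
 [ 82 105 190 192 213 118 221  79  79  79 164 117 189 189 189 184]
 [ 75  97 191 192 190 190 193 211 213 192 192 190 189 190 190 188]
 [ 74  89 108 108 110 109 109 109 132 109 108 109 108 108 107 106]
 [ 72  82 108 109 109 109 109 110 132 107 108 108 107 106 107 107]]
[([19, 0, 26, 18, 127], array([222., 209.])), ([68, 0, 36, 30, 515], array([275., 211.])), ([113, 0, 14, 10, 95], array([310., 204.])), ([0, 16, 16, 15, 108], array([196., 222.])), ([78, 66, 25, 22, 318], array([279., 276.])), ([44, 69, 33, 28, 89], array([253., 284.])), ([22, 70, 8, 9, 35], array([216., 275.])), ([0, 78, 6, 19, 80], array([192., 287.])), ([34, 81, 31, 34, 466], array([237., 298.])), ([25, 89, 11, 13, 81], array([220., 295.])), ([0, 112, 27, 18, 298], array([201., 322.]))]
[[279.17415839 276.94553679]
 [224.2849356  271.28094377]]
```

The caliper rests where predicted in the bay: dark block 60-85 in the wrist image, and a scene change at (279,276). Now bring the shut fingers, tilted 15°, in front of the knee pin at about (.604,.165,.115).

jog_arm --moves "1 0 0 -1 0 0 0;1 0 0 -1 0 0 0;1 0 0 -1 0 0 0;1 0 0 0 0 0 0;0.3 0 0 0 0 0 0"

```text
time: 23.3
eef_pos: [0.5607, 0.1615, 0.1677]
tcp_rot: [2.078, 2.088, 0.273]
wrist_force: [0.4, -0.3, -0.1]
finger_gap: 0.003
grasp_force: 0.0
```

```bash
python3 - <<'E'
from h import *
s=r.read_state();im=r.capture('wrist')[:,:,::-1];cv2.imwrite('pics/w9.png',im)
print(s['eef_pos'],s['tcp_rot'],pix('wrist',[[.604,.147,.115],[.604,.166,.115],[.604,.187,.115],[.5645,.19,.041]],s).round())
g=cv2.GaussianBlur(im.max(2),(5,5),0);x,y=pix('wrist',[[.604,.16,.115]],s)[0].astype(int)
print(x,y);print(g[y-60:y+60:8,x-90:x+90:8])
E
```

```text
[0.56067009 0.16147028 0.16768967] [2.07800287 2.08808249 0.27275515] [[351. 269.]
 [352. 238.]
 [354. 201.]
 [260. 175.]]
351 247
[[187 182 166 173 159 131 111 127 162 179  79  79  84  81 107 103  76  74
   75  74  75  74  80]
 [184 184 194 209 194 180 174 171 156 126 109 166 157 146 160 133 114 105
   95  84  76  75  85]
 [186 185 186 185 186 183 184 182 179 174 139 224 238 176 140 171 189 194
  188 171 142 113 103]
 [187 186 197 183 184 184 184 183 181 181  81 119 135 157 103 102  75  77
   88 119 156 175 181]
 [186 185 186 184 185 185 183 181 180 183  82 121 133 161 103 103  76  75
   75  75  75  75 100]
 [185 186 184 184 185 183 183 183 181 180  84 123 131 166 103 103  76  76
   75  75  74  75 102]
 [186 185 185 184 184 182 183 183 182 182  85 125 127 164 103 102  76  76
   75  75  75  74 104]
 [184 184 181 178 172 161 147 134 122 112  87 127 124 101 103 102  76  75
   76  76  75  74 126]
 [112 109 109 109 108 108 106 106 105 104  89 128 119 109 109 111  75  75
   75  75  75  75 140]
 [125 113 110 113 115 117 121 122 122 123  92 130 113 122 122 122 119  76
   75  75  75  77 123]
 [132 132 126 124 124 125 124 124 124 124  95 129 118 123 124 124 124 123
   82  76  74  81 133]
 [134 134 133 128 125 125 125 125 125 127  98 128 114 213 232 234 140 120
   94  76  74  87 114]
 [138 147 166 192 216 232 238 234 220 203 148 140 146 151 102  86  76  75
   75  75  75  94 128]
 [220 206 187 182 182 180 177 179 176 176 175 175 176 134 102  83  76  75
   75  75  74  98 111]
 [186 182 184 182 180 180 180 175 176 176 174 174 175 118 100  81  76  76
   76  75  74 101  91]]
```

The pin shows at columns 340-358, rows 203-278, matching the prediction. Descend in front of it.

jog_arm --moves "0 -0.14 0.6 0 0 0 0;0 -0.14 0.7 0 0 0 0;0 -0.14 0.7 0 0 0 0;0 -0.14 0.7 0 0 0 0;0 0 0 0 0 0 0"

```text
time: 23.85
eef_pos: [0.5654, 0.158, 0.0832]
tcp_rot: [2.082, 2.087, 0.268]
wrist_force: [-0.3, -0.1, -0.3]
finger_gap: -0.004
grasp_force: 0.0
```

jog_arm --moves "0 0.15 0.04 0 0 0 0;0 0.15 0.04 0 0 0 0;0 0.1 0.03 0 0 0 0;0 0.1 0.03 0 0 0 0"

```text
time: 24.25
eef_pos: [0.5833, 0.1594, 0.0868]
tcp_rot: [2.078, 2.084, 0.276]
wrist_force: [-0.5, 0.4, -0.1]
finger_gap: -0.0
grasp_force: 0.0
```

jog_arm --moves "0 0.1 0.05 0 0 0 0;0 0.1 0.05 0 0 0 0;0 0.1 0.05 0 0 0 0"

```text
time: 24.55
eef_pos: [0.5922, 0.1594, 0.0839]
tcp_rot: [2.079, 2.085, 0.274]
wrist_force: [-2.5, 1.2, 0.2]
finger_gap: -0.003
grasp_force: 1.5
```

jog_arm --moves "0 0.12 0.1 0 0 0 0;0 0.12 0.11 0 0 0 0;0 0.12 0.12 0 0 0 0"

```text
time: 24.85
eef_pos: [0.6053, 0.1595, 0.0769]
tcp_rot: [2.079, 2.085, 0.274]
wrist_force: [-4.2, 1.6, 1.7]
finger_gap: 0.002
grasp_force: 2.2
```

jog_arm --moves "0 0.11 0.13 0 0 0 0;0 0.11 0.13 0 0 0 0"

```text
time: 25.05
eef_pos: [0.6135, 0.1595, 0.0709]
tcp_rot: [2.079, 2.085, 0.273]
wrist_force: [-6.6, 0.5, 1.9]
finger_gap: -0.001
grasp_force: 3.6
```

jog_arm --moves "0 0.1 0.14 0 0 0 0;0 0.09 0.15 0 0 0 0;0 0.09 0.15 0 0 0 0"

```text
time: 25.35
eef_pos: [0.617, 0.1586, 0.0578]
tcp_rot: [2.086, 2.093, 0.257]
wrist_force: [-56.1, -2.3, 14.1]
finger_gap: 0.002
grasp_force: 15.2
```

jog_arm --moves "0 0.08 0.15 0 0 0 0;0 0 0 0 0 0 0"

```text
time: 25.55
eef_pos: [0.6179, 0.1582, 0.0519]
tcp_rot: [2.089, 2.095, 0.25]
wrist_force: [-46.7, 0.1, -1.0]
finger_gap: 0.006
grasp_force: 14.7
```

```bash
python3 - <<'E'
from h import *
s=r.read_state();print(s['eef_pos'])
c=r.capture('scene')[:,:,::-1];cv2.imwrite('pics/s9.png',c)
# bar top line & lid edge changed? dark pin
a=cv2.imread('pics/s8.png');d=cv2.GaussianBlur(cv2.absdiff(a,c),(3,3),0).max(2)[190:330,190:330]>25
n,l,st,ce=cv2.connectedComponentsWithStats(d.astype(np.uint8));print([(st[i].tolist(),(ce[i]+[190,190]).round()) for i in range(1,n) if st[i,4]>25])
E
```

```text
[0.61794065 0.15819974 0.05191143]
[([0, 0, 140, 107, 6152], array([268., 219.])), ([18, 55, 58, 37, 993], array([234., 263.])), ([107, 56, 17, 16, 113], array([305., 254.])), ([19, 76, 10, 17, 68], array([214., 274.])), ([32, 96, 30, 29, 439], array([236., 299.])), ([65, 96, 8, 5, 28], array([259., 288.])), ([0, 134, 8, 6, 28], array([192., 327.]))]
```

Hard contact, probably the gripper body on the leaning lid. Back off at once.

jog_arm --moves "0 -0.25 0 0 0 0 0;0 0 0 0 0 0 0"

```text
time: 25.8
eef_pos: [0.6176, 0.159, 0.0528]
tcp_rot: [2.082, 2.089, 0.266]
wrist_force: [-13.8, 0.7, -8.7]
finger_gap: -0.0
grasp_force: 7.2
```

jog_arm --moves "0 -0.1 0 0 0 0 0;0 -0.1 -0.03 0 0 0 0;0 -0.1 -0.03 0 0 0 0"

```text
time: 26.1
eef_pos: [0.6129, 0.1596, 0.0548]
tcp_rot: [2.078, 2.084, 0.276]
wrist_force: [0.0, 1.1, 0.9]
finger_gap: -0.002
grasp_force: 0.0
```

Free, and the pin did not follow back, so the stay is broken. Retreat back and up.

jog_arm --moves "0 -0.3 -0.2 0 0 0 0;0 -0.4 -0.25 0 0 0 0;0 -0.5 -0.3 0 0 0 0;0 -0.5 -0.5 0 0 0 0;0 -0.3 -1 0 0 0 0"

```text
time: 26.6
eef_pos: [0.5339, 0.1589, 0.1034]
tcp_rot: [2.08, 2.087, 0.27]
wrist_force: [0.5, 0.3, 0.9]
finger_gap: -0.001
grasp_force: 0.0
```

jog_arm --moves "-0.5 0 -1 0 0 0 0;-0.5 0 -1 0 0 0 0;-0.5 0 -1 0 0 0 0;-0.5 0 -1 0 0 0 0;-0.6 0 -1 0 0 0 0"

```text
time: 27.1
eef_pos: [0.4967, 0.0809, 0.2505]
tcp_rot: [2.078, 2.085, 0.275]
wrist_force: [1.3, -0.7, -0.1]
finger_gap: -0.003
grasp_force: 0.0
```

```bash
python3 - <<'E'
from h import *
s=r.read_state();print(s['eef_pos'],s['tcp_rot'])
im=r.capture('wrist')[:,:,::-1];cv2.imwrite('pics/w10.png',im)
# expected bar in wrist for lid angles
for th in(1.0,1.1,1.2,1.3):
    x=.6785-.225*np.cos(th)+.009*np.sin(th);z=.085+.225*np.sin(th)+.009*np.cos(th)
    print(th,round(x,3),round(z,3),pix('wrist',[[x,.016,z],[x,.146,z]],s).round(),pix('scene',[[x,.016,z],[x,.146,z]]).round(),pix('side',[[x,.016,z],[x,.146,z]]).round())
for n in('scene','side'): cv2.imwrite(f'pics/{n}10.png',r.capture(n)[:,:,::-1])
E
```

```text
[0.49670123 0.08092531 0.2505352 ] [2.07811971 2.08522993 0.27514714]
1.0 0.565 0.279 [[460. 432.]
 [504. 143.]] [[277. 198.]
 [233. 225.]] [[322. 152.]
 [305. 140.]]
1.1 0.584 0.29 [[513. 440.]
 [573. 145.]] [[271. 190.]
 [227. 218.]] [[330. 147.]
 [313. 135.]]
1.2 0.605 0.298 [[566. 444.]
 [642. 147.]] [[265. 184.]
 [221. 210.]] [[338. 143.]
 [320. 132.]]
1.3 0.627 0.304 [[617. 445.]
 [707. 147.]] [[258. 177.]
 [214. 204.]] [[347. 139.]
 [328. 129.]]
```

```bash
python3 - <<'E'
import cv2,numpy as np
g=cv2.imread('pics/w10.png').max(2)
for y in(180,220,260,300,340,380,420): print(y,g[y,400:640:6])
g2=cv2.Canny(g,40,120);L=cv2.HoughLinesP(g2[100:470,380:],1,np.pi/180,60,minLineLength=80,maxLineGap=12)
print([(a+380,b+100,c+380,d+100) for a,b,c,d in (L.reshape(-1,4) if L is not None else [])])
E
```

```text
180 [105 104  78  76  77  78  78  80  77 119  84  68  67  67  69  67  68  68
  69  71  69  70  70  70  67  68 111 139 139 142 178 196 155 132 119 111
 106 110 118 109]
220 [103  82  77  80  79  79  79  80 108 108  68  70  68  69  69  67  69  70
  68  70  70  70  70  70  70 116 139 139 152 203 178 138 137 136 128 131
 139 134 127 115]
260 [105  78  79  78  78  78  77  97 216  68  68  68  69  71  68  67  69  67
  68  70  69  70  68  80 125 136 137 145 141 103 105 103 105 104 103 104
 104 122 125 125]
300 [ 84  85  84  77  77  77  80 123  68  67  67  66  66  67  68  66  67  67
  70  69  67  68 118 147 134 134 175 108 107 106 104 102 101 103 121 110
 117 120 166 224]
340 [115 117 122 132 127 120 135  82  80  67  65  65  68  68  68  67  67  68
  67  70  69 110 132 132 151 154 106 164 105 100  99 102 130 106 112 117
 157 217 239 124]
380 [ 40  39  41  41 115 136 141 152 154 111  80  80  67  66  67  67  66  66
  66  78 183 180 136 132 139 140 139  85  93 102 114  50 129 113 144 206
 236 152 175  96]
420 [ 46  42  39  44  42  38  37  38  36  38  37  38  39  39  38  54  70  67
 112 204 211 21
[... 244 characters left out ...]
), np.int32(263)), (np.int32(456), np.int32(200), np.int32(467), np.int32(114)), (np.int32(580), np.int32(415), np.int32(620), np.int32(265)), (np.int32(547), np.int32(359), np.int32(570), np.int32(251)), (np.int32(507), np.int32(427), np.int32(525), np.int32(333)), (np.int32(552), np.int32(187), np.int32(569), np.int32(100)), (np.int32(458), np.int32(193), np.int32(468), np.int32(111)), (np.int32(599), np.int32(456), np.int32(639), np.int32(317)), (np.int32(539), np.int32(360), np.int32(564), np.int32(256)), (np.int32(454), np.int32(194), np.int32(462), np.int32(111)), (np.int32(611), np.int32(372), np.int32(637), np.int32(275)), (np.int32(610), np.int32(428), np.int32(639), np.int32(347))]
```

```bash
python3 - <<'E'
from h import *
import cv2
s=r.read_state()
for th in(1.1,1.15,1.2,1.25,1.3):
    row=[]
    for L,n in((.183,0),(.188,0),(.225,.009)):
        x=.6785-L*np.cos(th)+n*np.sin(th);z=.085+L*np.sin(th)+n*np.cos(th)
        p=pix('wrist',[[x,.02,z],[x,.15,z]],s);row.append([np.interp(q,p[::-1,1],p[::-1,0]).round() for q in(380,260)])
    print(th,row)
g=cv2.imread('pics/w10.png').max(2)
for y in(260,380): print(y,g[y,520:640:2])
g=cv2.imread('pics/side10.png').max(2)
for y in(130,136,142): print(y,g[y,300:364:2])
E
```

```text
1.1 [[np.float64(474.0), np.float64(492.0)], [np.float64(476.0), np.float64(494.0)], [np.float64(521.0), np.float64(545.0)]]
1.15 [[np.float64(492.0), np.float64(512.0)], [np.float64(495.0), np.float64(515.0)], [np.float64(550.0), np.float64(577.0)]]
1.2 [[np.float64(510.0), np.float64(532.0)], [np.float64(514.0), np.float64(536.0)], [np.float64(578.0), np.float64(608.0)]]
1.25 [[np.float64(528.0), np.float64(551.0)], [np.float64(532.0), np.float64(557.0)], [np.float64(606.0), np.float64(638.0)]]
1.3 [[np.float64(545.0), np.float64(570.0)], [np.float64(551.0), np.float64(577.0)], [np.float64(632.0), np.float64(668.0)]]
260 [ 69  69  67  70  69  68  68  69  69  80  96 113 125 132 136 136 135 137
 137 136 138 145 168 183 141 106 102 103 104 105 105 103 105 103 103 104
 105 104 104 104 103 104 103 104 104 104 104 104 104 103 107 122 128 125
 125 124 123 125 139 156]
380 [183 199 190 180 173 154 136 133 131 132 130 130 139 153 146 140 158 136
 139 129 105  85  49  62  93 100 101 102 101 111 114  67  56  50  54 105
 129 124 115 113 119 128 144 163 184 206 222 230 236 239 235 152 106 118
 175 169 149  96  81  70]
130 [ 49  44 117 202 205 204 205 205 204 204 206 111 213 228 204 205 204 205
 204 205 204 204 205 205 203 205 205 204 204 205 205 205]
136 [ 58  45  94 205 203 203 204 204 204 204 207 206  84 139 204 177 132 204
 242 205 204 206 206 205 204 205 204 205 205 204 204 204]
142 [174 203 205 204 203 205 206 205 145 214 212 201 142  80 174 207 205 207
 204 204 180 149 170 205 205 206 206 204 206 205 205 205]
```

Wrist image: the bar is at row 380, column 614 (18 px wide), so the lid stands at about 1.26 rad and the bar is near (.619, .080, .302). Put the tool upright and come over the bar.

jog_arm --moves "0 0 -0.9 1 0 0 15;0 0 -1 1 0 0 25;0 0 -1 1 0 0 30;0 0 0 0 0 0 30"

```text
time: 27.65
eef_pos: [0.4851, 0.0815, 0.3369]
tcp_rot: [2.218, 2.224, 0.0]
wrist_force: [0.9, -1.0, -0.9]
finger_gap: 0.353
grasp_force: 0.0
```

jog_arm --moves "-0.05 0.9 0 0 0 0 30;0 1 0 0 0 0 30;0 1 0 0 0 0 30;0 1 0 0 0 0 30;0 0.5 0 0 0 0 30"

```text
time: 28.15
eef_pos: [0.6167, 0.0804, 0.3322]
tcp_rot: [-2.218, -2.224, 0.002]
wrist_force: [0.1, 0.2, -0.5]
finger_gap: 0.354
grasp_force: 0.0
```

jog_arm --moves "0 0.05 0 0 0 0 30;0 0 0 0 0 0 30"

```text
time: 28.35
eef_pos: [0.6162, 0.0803, 0.3332]
tcp_rot: [-2.217, -2.224, 0.002]
wrist_force: [0.0, 0.4, 0.3]
finger_gap: 0.352
grasp_force: 0.0
```

```bash
python3 - <<'E'
from h import *
s=r.read_state();im=r.capture('wrist')[:,:,::-1];cv2.imwrite('pics/w11.png',im);g=im.max(2)
print(s['eef_pos'])
for x in(.610,.6194,.628): print(x,pix('wrist',[[x,.03,.302],[x,.08,.302],[x,.13,.302]],s).round())
for y in(60,120,180,240,280): print(y,g[y,240:380:4])
E
```

```text
[0.61618032 0.08033678 0.3331915 ]
0.61 [[290. 352.]
 [290. 266.]
 [289. 166.]]
0.6194 [[308. 352.]
 [308. 266.]
 [309. 166.]]
0.628 [[324. 352.]
 [326. 266.]
 [328. 166.]]
60 [170 135  92  85  91 139 159 157 151 151 149 119 120 111 106 116 114 114
 115 113 111  86  86  83 101  83  84  83  85  84  86  88  86  84  85]
120 [192 171 171 171 171 170 173 171 170 171 172 173 171 170 137 115 113 110
 108 110 112 112 115 114 114 114 107  87  86  83  85  90 102 104 104]
180 [177 197 174 175 175 158 106 171 174 171 171 171 123 137 153 155 140 118
 120 119  98  99 104 159  99 102 100 102 101 102 103 103 102 107 119]
240 [198 191  70  69  70  70  71  75 191 161 157 177 155 210 238 236 208 135
 118 181 114 105 108 153 102 101 101  99  99  98  99 101 100 118 118]
280 [ 79  78  78  81  78  78  79  80  81  80  80  80 101 203 228 220 180 111
 119 160  95 103 113 127 102 102 101 100 100  98  99 101 168 113 119]
```

Bar centre column is 298, so x is about .614 (lid about 1.24). Descend and pinch.

jog_arm --moves "0 -0.07 0.4 0 0 0 30;0 0 0.6 0 0 0 30;0 0 0.6 0 0 0 30;0 0 0.4 0 0 0 30;0 0 0.2 0 0 0 30"

```text
time: 28.9
eef_pos: [0.6138, 0.08, 0.2673]
tcp_rot: [-2.217, -2.224, 0.002]
wrist_force: [-0.5, -0.7, 1.0]
finger_gap: 0.352
grasp_force: 0.0
```

jog_arm --moves "0 0 0 0 0 0 18;0 0 0 0 0 0 10;0 0 0 0 0 0 0;0 0 0 0 0 0 0"

```text
time: 29.3
eef_pos: [0.615, 0.08, 0.2694]
tcp_rot: [2.218, 2.224, 0.001]
wrist_force: [-2.3, 0.1, 5.0]
finger_gap: 0.084
grasp_force: 59.0
```

jog_arm --moves "0 -0.18 0.05 0 0 0 0;0 -0.36 0.11 0 0 0 0;0 -0.35 0.13 0 0 0 0"

```text
time: 29.6
eef_pos: [0.5885, 0.0799, 0.2602]
tcp_rot: [2.217, 2.223, 0.002]
wrist_force: [6.4, -0.4, -6.5]
finger_gap: 0.086
grasp_force: 58.4
```

jog_arm --moves "0 -0.26 0.14 0 0 0 0;0 -0.26 0.14 0 0 0 0;0 -0.26 0.15 0 0 0 0;0 -0.32 0.2 0 0 0 0;0 -0.31 0.21 0 0 0 0"

```text
time: 30.1
eef_pos: [0.5459, 0.0798, 0.235]
tcp_rot: [2.217, 2.224, 0.002]
wrist_force: [8.0, -0.1, -8.5]
finger_gap: 0.082
grasp_force: 60.3
```

jog_arm --moves "0 -0.28 0.26 0 0 0 0;0 -0.28 0.26 0 0 0 0;0 -0.27 0.27 0 0 0 0;0 -0.26 0.28 0 0 0 0"

```text
time: 30.5
eef_pos: [0.5113, 0.0797, 0.2026]
tcp_rot: [-2.217, -2.224, 0.002]
wrist_force: [-8.5, -0.2, 10.6]
finger_gap: 0.088
grasp_force: 63.8
```

jog_arm --moves "0 -0.26 0.26 0 0 0 0;0 -0.24 0.29 0 0 0 0;0 -0.21 0.31 0 0 0 0;0 -0.21 0.31 0 0 0 0"

```text
time: 30.9
eef_pos: [0.4853, 0.0796, 0.1669]
tcp_rot: [2.218, 2.224, 0.0]
wrist_force: [3.4, -0.2, -0.7]
finger_gap: 0.084
grasp_force: 63.6
```

jog_arm --moves "0 -0.18 0.33 0 0 0 0;0 -0.17 0.33 0 0 0 0;0 -0.15 0.35 0 0 0 0;0 -0.14 0.35 0 0 0 0"

```text
time: 31.3
eef_pos: [0.4664, 0.0795, 0.126]
tcp_rot: [2.218, 2.224, 0.001]
wrist_force: [4.2, -0.8, -1.8]
finger_gap: 0.088
grasp_force: 65.3
```

jog_arm --moves "0 -0.11 0.36 0 0 0 0;0 -0.1 0.36 0 0 0 0;0 -0.08 0.37 0 0 0 0;0 -0.07 0.37 0 0 0 0"

```text
time: 31.7
eef_pos: [0.4556, 0.0795, 0.0821]
tcp_rot: [2.218, 2.224, 0.001]
wrist_force: [1.7, -0.8, 0.7]
finger_gap: 0.083
grasp_force: 64.6
```

jog_arm --moves "0 -0.04 0.2 0 0 0 0;0 -0.02 0.2 0 0 0 0;0 0 0.15 0 0 0 0"

```text
time: 32.0
eef_pos: [0.4538, 0.0795, 0.066]
tcp_rot: [-2.218, -2.225, 0.0]
wrist_force: [0.5, -1.8, 0.5]
finger_gap: 0.088
grasp_force: 63.6
```

jog_arm --moves "0 0 0.1 0 0 0 0;0 0 0.08 0 0 0 0;0 0 0 0 0 0 0"

```text
time: 32.3
eef_pos: [0.4535, 0.0795, 0.0608]
tcp_rot: [-2.218, -2.224, 0.001]
wrist_force: [0.1, -1.8, -2.9]
finger_gap: 0.086
grasp_force: 63.2
```

jog_arm --moves "0 0 0.05 0 0 0 0;0 0 0.05 0 0 0 0;0 0 0 0 0 0 0"

```text
time: 32.6
eef_pos: [0.4534, 0.0795, 0.0593]
tcp_rot: [2.218, 2.225, 0.0]
wrist_force: [-9.0, -2.1, 36.1]
finger_gap: 0.084
grasp_force: 68.5
```

Shut firmly. Relieve, open and retreat.

jog_arm --moves "0 0 -0.05 0 0 0 0;0 0 0 0 0 0 15;0 0 0 0 0 0 30;0 0 0 0 0 0 34;0 0 0 0 0 0 34"

```text
time: 33.1
eef_pos: [0.4538, 0.0796, 0.0595]
tcp_rot: [-2.218, -2.224, 0.0]
wrist_force: [-0.0, 0.9, 0.5]
finger_gap: 0.398
grasp_force: 0.0
```

jog_arm --moves "0 0 -0.4 0 0 0 34;0 0 -1 0 0 0 34;0 0 -1 0 0 0 34;0 0 -1 0 0 0 34;0 0 0 0 0 0 34"

```text
time: 33.6
eef_pos: [0.4557, 0.0797, 0.1646]
tcp_rot: [2.215, 2.222, 0.006]
wrist_force: [-0.6, 0.0, -0.8]
finger_gap: 0.399
grasp_force: 0.0
```

```bash
python3 - <<'E'
from h import *
s=r.read_state();im=r.capture('wrist')[:,:,::-1];cv2.imwrite('pics/w12.png',im);g=im.max(2)
print(s['eef_pos'],s['wrist_force'],pix('wrist',[[.4545,.03,.094],[.4545,.08,.094],[.4545,.13,.094]],s).round())
for y in(150,200,250,300): print(y,g[y,260:360:4])
# lid: compare chest area of side view with the first picture
d=cv2.absdiff(r.capture('side')[190:275,290:380,::-1],cv2.imread('pics/side0.png')[190:275,290:380]).max(2);print((d>40).mean(),d.mean())
E
```

```text
[0.45568623 0.07969524 0.1646388 ] [-0.62118888  0.0315314  -0.82299953] [[299. 315.]
 [299. 239.]
 [299. 153.]]
150 [ 73  64  65  70  68  74  68  62 113 132 143 128  65  38  53  60  66  57
  57  57  64  80  94 101  96]
200 [105  97  87  83  92  97  92 105 141 219 226 189  76  49  55  63  62  64
  66  70  83  90  92  90  68]
250 [ 88  85  86  93  91  94  96 101 157 215 225 189 100  87  91  85  84  90
  93  89  84  87  81  80  62]
300 [113 112 113 120 119 112 113 105 137 189 207 163  99  98  98 101  97  95
  94  97  92  89  93 104  68]
0.01477124183006536 3.060130718954248
```

The lid is back in its shut picture (under 1.5 % of side-view pixels differ from the first one), and the arm is clear.

```bash
python3 -c "
from workcell import r
print(r.finish_job())"
```

```text
the job is handed in; nothing more can be done
None
```

I handed the job in: the black caliper is in the right-hand bay and the lid is shut and let go; the judge returned no verdict, and while breaking the stay I met a hard contact (56 N at the wrist, probably the gripper body on the leaning lid) that may have exceeded the 40 N limit.

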